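# Start up the wet tile grinder

## Task

Start up the tile grinder with closed fingers: first press the white-marked end of the blue rocker fully down to switch on the water pump, then the white-marked end of the orange rocker fully down for the work lamp, and only then press the green start button right in and let it come back out. Just press: do not lift, tip or shove the switch boxes out of place, never press the red stop button, and leave the dish of tiles, the glue jar and the nippers undisturbed.

Things in the scene. Friction and masses are not known exactly. Their poses are not given: they have to be found in the camera images.
- pump_box: the water pump switch box: a loose black plastic box, 110 (x) x 74 (y) x 45 mm high, 0.9 kg, on four rubber feet, with one blue rocker paddle on its top. Origin: centre of its underside; z up, x along the paddle. The end of the paddle to press is at the box's -x side; a small blue stud marks the other (+x) end of the box
- pump_on_end (a point): press point on top of the blue pump paddle (72 x 40 mm), 28 mm from its pivot towards the end with the white bar; the pivot is over the box's centre, 52 mm above its underside. Off: this end stands up, the point about 66 mm above the bench. Pressed home: about 11 mm lower, at 55 mm, against a hard stop
- pump_rocker (a joint): tilt of the blue pump rocker in rad: about -0.2 off (white-bar end up), +0.2 on (white-bar end pressed down to its stop). It moves with light friction (2 to 4 N at the press point), has no spring and stays where it is left; it counts as on above 0.14
- lamp_box: the work lamp switch box: a loose black plastic box, 110 (x) x 74 (y) x 45 mm high, 0.9 kg, on four rubber feet, with one orange rocker paddle on its top. Origin: centre of its underside; z up, x along the paddle. The end of the paddle to press is at the box's -x side; a small orange stud marks the other (+x) end of the box
- lamp_on_end (a point): press point on top of the orange lamp paddle (72 x 40 mm), 28 mm from its pivot towards the end with the white bar; the pivot is over the box's centre, 52 mm above its underside. Off: this end stands up, the point about 66 mm above the bench. Pressed home: about 11 mm lower, at 55 mm, against a hard stop
- lamp_rocker (a joint): tilt of the orange lamp rocker in rad: about -0.2 off (white-bar end up), +0.2 on (white-bar end pressed down to its stop). It moves with light friction (2 to 4 N at the press point), has no spring and stays where it is left; it counts as on above 0.14
- starter_box: the grinder's starter: a loose grey box with a dark top plate, 90 (x) x 150 (y) x 45 mm high, 0.95 kg, on four rubber feet, with a green start button 35 mm from its centre towards its +y end and a red stop button 35 mm towards its -y end. Origin: centre of its underside; z up
- start_top (a point): centre of the top face of the round green start button (34 mm across), 57 mm above the bench when out; it goes straight down 6 mm
- start_button (a joint): how far the green start button is pushed in, m: 0 out, 0.006 fully in; spring return, 2 N to start moving, 5 N fully in; it counts as pressed above 0.0045
- stop_top (a point): centre of the top face of the red mushroom stop button (38 mm across), 63 mm above the bench, 70 mm from the green button
- stop_button (a joint): how far the red stop button is pushed in, m: 0 out, 0.006 fully in; spring return, 2 N to start moving. Not to be pressed
- dish: terracotta dish of pink mosaic tiles, 136 mm across, 30 mm high, loose; bystander. Origin: centre of its underside
- glue_jar: white glue jar, 54 mm across, 85 mm high, loose; bystander. Origin: centre of its underside
- nippers: tile nippers with blue handles lying on the bench, about 180 mm long (x) by 60 mm, 16 mm high, loose; bystander. Origin: on the bench under the middle, jaws towards +x

How it is judged:
By the outcome, as a careful person would: the job done as asked, in the order asked, and still so for the second after the job is handed in, with the robot touching nothing.
It also fails if it takes over 54 s, if anything falls off the work surface, if the arm or the gripper's body presses on something with over 40 N, if the wrist force passes 120 N, or if a joint passes its speed limit or range.

## Robot

A 7-joint arm with a two-finger parallel gripper is mounted at the origin on the work surface. World frame = base frame: x ahead of the robot, y to its left, z up, the work surface at z = 0. Lengths are in mm, angles in rad, forces in N, time in s.
With the tool pointing down it reaches from about 400 to 875 mm from the base axis. Payload 19.3 kg.
Tool frame: the origin (TCP) lies at the very end of the fingers, on their centre line; the grasp point (between the pads) lies 19 mm behind it (grip_point_offset is the z of the grasp point in the tool frame, in mm); z points along the fingers, y is the line along which they close (so a half turn about z gives the same grasp; the last joint's range is limited). The gripper opens to 85 mm and grips with 20 to 120 N. Pads are 22 mm wide; open, the fingers measure 114 mm over their backs; the gripper's body (76 mm by 85 mm) begins 54 mm behind the grasp point. The pads swing forward as they close: fully open they stand 13 mm farther back than shut.
Start: joints at [1.24, 0.521, -0.036, 1.599, 0.021, 1.021, -0.113], TCP at [161.13, -603.864, 231.291] pointing down, gripper open.
Joint ranges: [-2.91, 2.91], [-0.3, 2.13], [-1.5, 1.42], [0.17, 2.43], [-1.26, 4.41], [0.16, 1.93], [-2.52, 2.52]. Speed limits (rad/s): [1.89, 1.89, 2.39, 2.39, 3.01, 3.01, 3.01].

## Interface

Orientations are given as a 3x3 rotation matrix whose columns are the frame's x, y, z axes.
In Python, from workcell import movep, movel, goto_joints, open_gripper, clamp, wait, inverse_kinematics, read_state, camera, PlanningError, finish_job, grip_point_offset gives the robot as it stands. Calls block until the motion is done:
- movep(position, orientation): joint-space move of the TCP to a pose.
- movel(position, frame=None, max_speed=150, guard=None): straight line of the TCP; frame=None keeps the orientation; max_speed is the mean speed in mm/s. With guard (N) it stops when the force on the tool has changed by that much, and returns True; else False.
- goto_joints(angles): joint-space move.
- open_gripper() and clamp(): open the fingers fully, or close them until they stop; the grip force is fixed at half the most.
- wait(seconds).
- inverse_kinematics(position, orientation): joint angles nearest the present ones, or None.
- read_state(): the state.
- camera(name): name is "scene" or "side" or "wrist"; returns a dict with "image" (384x512x3 uint8, blue, green, red), "range_z" (384x512 float32, mm along the optical axis (not along the pixel's ray), 0 where there is no reading), "fx", "fy", "cx", "cy" (pixels), "cam_to_world" (4x4, takes a point from camera to world coordinates). Camera axes: x right, y up, looking along -z (the intrinsics and any distortion apply to the point x, -y, -z); pixel columns grow to the right and rows downward; lengths in mm; the calibration is good to about 2 mm. The wrist camera is an equidistant fisheye: a pixel r from the principal point sees the ray r / f radians off the axis. A picture is of the moment at which its call begins.
A pose or a line that the arm cannot do raises PlanningError and nothing moves.
- finish_job(): hands the job in; it is judged then, once.
The state is a dict: "time": time; "qpos": joint angles; "qvel": joint speeds; "joint_efforts": joint torques, N m; "eef_pos": TCP position; "tool_rot": TCP orientation; "ft_force": force on the tool from outside, world axes, zero at the start; "torque": the same for the moment, N m; "finger_gap": finger opening in mm; "gripper_force": force on a finger pad.
Only numpy, scipy, OpenCV 4.12 (cv2) and the standard library are available. Lean on these libraries where they do the work, as an engineer would, in place of code of your own. Each camera call takes 0.05 s, during which the arm holds its last target. There are 200 camera calls.

## Working session

There is one attempt and no reset: what is moved stays moved. The work goes in short steps, each a Python script; the robot and the scene stay as the last script left them, time stands still between calls to the robot, and variables do not carry over. Pictures are saved under pics/ and viewed, at most 10 in all, crops included, and the job is handed in when it is done.

```bash
mkdir -p pics; python3 - <<'E'
from workcell import *
import cv2,pickle
d={n:camera(n) for n in("scene","side")}
pickle.dump(d,open("v.pkl","wb"))
for n in d: cv2.imwrite(f"pics/{n}.png",d[n]["image"]); print(n,d[n]["cam_to_world"].round(2).tolist(),d[n]["fx"],d[n]["cx"],d[n]["cy"])
s=read_state();print(s["time"],s["eef_pos"],s["tool_rot"],s["finger_gap"],grip_point_offset)
E
```

```text
scene [[-0.38, -0.6, 0.71, 1185.0], [0.92, -0.23, 0.3, 268.65], [-0.02, 0.77, 0.64, 634.62], [0.0, 0.0, 0.0, 1.0]] 355.8058319949314 260.8058523204103 194.01160531055058
side [[-0.88, 0.25, -0.4, 145.11], [-0.47, -0.5, 0.73, 726.55], [-0.02, 0.83, 0.56, 645.4], [0.0, 0.0, 0.0, 1.0]] 440.24191295253814 259.21449186884416 192.46962010495994
0.1 [ 161.06146041 -603.5894754   230.79713317] [[ 9.66195271e-01  2.57811160e-01 -3.23992915e-04]
 [ 2.57811354e-01 -9.66194822e-01  9.33283972e-04]
 [-7.24292538e-05 -9.85263612e-04 -9.99999512e-01]] 84.93557850194715 -18.700000000000003
```

View pics/scene.png

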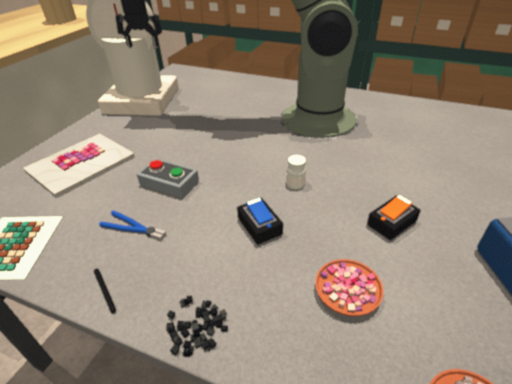

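View pics/side.png

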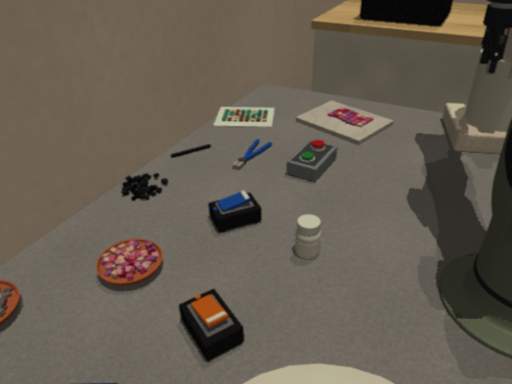

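The scene view shows the starter (168,178) with red (156,165) and green (176,172), the blue rocker (260,213), the orange rocker (397,208), the jar (296,172), the dish (349,288) and the nippers (133,226). The side view shows the same things: blue (235,203), orange (210,310) and green (307,156). Next I'll triangulate the colour blobs and enlarge the rockers.

```bash
cat > h.py <<'E'
import numpy as np,cv2
def ray(c,u,v):
    d=np.array([(u-c["cx"])/c["fx"],-(v-c["cy"])/c["fy"],-1.]);T=c["cam_to_world"]
    return T[:3,3],T[:3,:3]@d
def plane(c,u,v,z):
    o,d=ray(c,u,v);return o+d*(z-o[2])/d[2]
def tri(c1,p1,c2,p2):
    o1,d1=ray(c1,*p1);o2,d2=ray(c2,*p2)
    t=np.linalg.lstsq(np.c_[d1,-d2],o2-o1,rcond=None)[0]
    a,b=o1+t[0]*d1,o2+t[1]*d2;return (a+b)/2,np.linalg.norm(a-b)
def cloud(c):
    v,u=np.mgrid[:384,:512];z=c["range_z"]
    P=np.stack([(u-c["cx"])/c["fx"]*z,-(v-c["cy"])/c["fy"]*z,-z],-1)
    return P@c["cam_to_world"][:3,:3].T+c["cam_to_world"][:3,3]
HS={"blue":(105,125),"orange":(8,18),"green":(55,85),"red":(172,6)}
def mask(c,name,box):
    h=cv2.cvtColor(c["image"],cv2.COLOR_BGR2HSV);a,b=HS[name];H=h[...,0]
    m=((H>=a)&(H<=b)) if a<b else ((H>=a)|(H<=b))
    m&=(h[...,1]>140)&(h[...,2]>70)
    k=np.zeros_like(m);x0,y0,x1,y1=box;k[y0:y1,x0:x1]=1
    return m&k
E
python3 - <<'E'
import pickle
from h import *
np.set_printoptions(precision=1,suppress=True)
d=pickle.load(open("v.pkl","rb"));S,D=d["scene"],d["side"]
B={"blue":((235,190,290,245),(205,180,265,230)),"orange":((365,185,425,240),(175,285,245,360)),"green":((165,160,190,182),(295,145,320,168)),"red":((145,155,166,175),(308,135,330,152))}
for n,bx in B.items():
    cs=[]
    for c,b in((S,bx[0]),(D,bx[1])):
        m=mask(c,n,b);k,l,st,ce=cv2.connectedComponentsWithStats(m.astype(np.uint8))
        P=cloud(c)
        for i in range(1,k):
            if st[i,4]>3: q=P[(l==i)&(c["range_z"]>0)];print(n,st[i,4],ce[i],np.median(q,0) if len(q) else "")
        cs.append(ce[1+np.argmax(st[1:,4])])
    print("  TRI",*tri(S,cs[0],D,cs[1]))
t=[]
for c,b in((S,B["blue"][0]),(S,B["orange"][0]),(D,B["blue"][1]),(D,B["orange"][1])):
    t.append(cv2.resize(c["image"][b[1]-8:b[3]+8,b[0]-8:b[2]+8],(400,300),interpolation=cv2.INTER_CUBIC))
cv2.imwrite("pics/m.png",np.vstack([np.hstack(t[:2]),np.hstack(t[2:])]))
E
```

```text
blue 332 [260.3 212.1] [610.5  20.2  58.6]
blue 17 [268.9 225.6] [636.5  51.2  47.9]
blue 273 [231.4 201.3] [606.1  22.   58.8]
blue 10 [214.8 208. ] [634.7  51.5  48.3]
  TRI [607.9  19.2  56. ] 0.08686257002378575
orange 382 [394.4 208.2] [481.2 313.7  58.6]
orange 22 [382.5 218.5] [516.3 292.8  46.6]
orange 648 [207.8 308.9] [476.5 317.4  59.6]
  TRI [477.9 314.8  55.3] 0.5471797752542852
green 61 [176.3 171.3] [ 538.1 -262.    55.9]
green 54 [307.  154.7] [ 537.  -261.1   56.8]
  TRI [ 536.5 -263.5   55.3] 1.2567303037548474
red 87 [155.7 164.2] [ 536.  -330.3   62. ]
red 76 [317.6 143. ] [ 531.6 -329.6   61.9]
  TRI [ 533.4 -333.2   59.7] 0.6426847478972271
```

View pics/m.png

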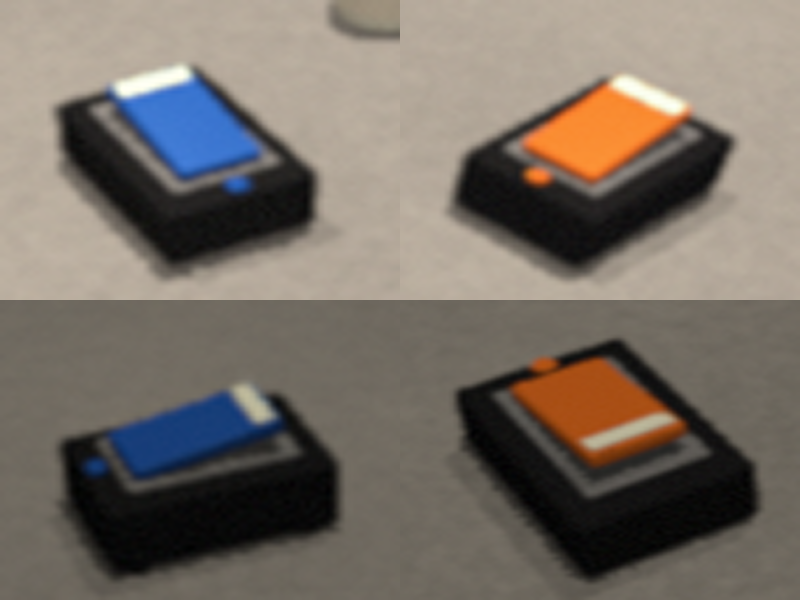

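The crops show the white bars standing up and both rockers off. Each white bar lies opposite its stud: the blue bar faces the robot and the orange bar faces +y towards the robot. Next I'll triangulate the bars and studs.

```bash
cat >> h.py <<'E'
def white(c,box):
    h=cv2.cvtColor(c["image"],cv2.COLOR_BGR2HSV);x0,y0,x1,y1=box
    m=np.zeros(h.shape[:2],np.uint8);s=h[y0:y1,x0:x1]
    m[y0:y1,x0:x1]=(s[...,1]<70)&(s[...,2]>0.8*s[...,2].max())
    k,l,st,ce=cv2.connectedComponentsWithStats(m);i=1+np.argmax(st[1:,4]);return ce[i],st[i]
E
python3 - <<'E'
import pickle
from h import *
np.set_printoptions(precision=1,suppress=True)
d=pickle.load(open("v.pkl","rb"));S,D=d["scene"],d["side"]
# boxes: bar crops drawn around the bar seen in the enlarged picture
W={"blue":((238,190,268,210),(235,186,256,206)),"orange":((390,188,424,212),(200,300,240,335))}
ST={"blue":((268.9,225.6),(214.8,208.)),"orange":((382.5,218.5),None)}
h=cv2.cvtColor(D["image"],cv2.COLOR_BGR2HSV)
m=mask(D,"orange",(180,283,215,302)); 
# orange stud in the side view: blob pixels above the paddle, from the crop at (545,364)
sx=167+145/400*86; sy=277+64/300*91
ST["orange"]=((382.5,218.5),(sx,sy))
TR={"blue":np.array([607.9,19.2]),"orange":np.array([477.9,314.8])}
for n in W:
    a,sa=white(S,W[n][0]);b,sb=white(D,W[n][1]);w,e=tri(S,a,D,b);s,e2=tri(S,ST[n][0],D,ST[n][1])
    u=(s-w)[:2];L=np.linalg.norm(u);u/=L
    print(n,"bar",w,e,sa[4],sb[4],a,b,"stud",s,e2,"dist",L,"axis deg",np.degrees(np.arctan2(u[1],u[0])))
    c=(TR[n]-w[:2])@u; print(" bar->blob centre",c," lateral",np.cross(u,TR[n]-w[:2]))
E
```

```text
blue bar [587.2  -6.7  67.2] 0.12628940578962536 59 25 [253.7 200.7] [244.4 194. ] stud [634.8  51.1  47.8] 1.7197441204285928 dist 74.88062599586931 axis deg 50.465421042524156
 bar->blob centre 33.167032765631035  lateral 0.47939981701959056
orange bar [450.5 331.4  68.4] 0.9496957562117719 59 58 [404.  198.7] [215.3 316.4] stud [514.6 293.   46.7] 0.7119836860546771 dist 74.68841171766407 axis deg -30.909715540735696
 bar->blob centre 32.009787170957786  lateral -0.14964581967547907<stdin>:18: DeprecationWarning: Arrays of 2-dimensional vectors are deprecated. Use arrays of 3-dimensional vectors instead. (deprecated in NumPy 2.0)
```

```bash
cat > act.py <<'E'
import numpy as np
from workcell import *
def rot(yaw):
    c,s=np.cos(yaw),np.sin(yaw);return np.array([[c,s,0],[s,-c,0],[0,0,-1.]])
def best(p,yaw):
    q0=np.array(read_state()["qpos"]);o=[]
    for k in(0,np.pi):
        q=inverse_kinematics(p,rot(yaw+k))
        if q is not None:o.append((np.abs(np.array(q)-q0).max(),k))
    return rot(yaw+min(o)[1])
def press(xy,yaw,zfast,zmin,guard,v=25,up=140):
    R=best([*xy,up],yaw);movep([*xy,up],R);movel([*xy,zfast],max_speed=100)
    f0=np.array(read_state()["ft_force"])
    g=movel([*xy,zmin],max_speed=v,guard=guard);s=read_state()
    print("guard",g,"z",s["eef_pos"].round(1),"dF",(np.array(s["ft_force"])-f0).round(1),"t",round(s["time"],2))
def up(xy,z=140): movel([*xy,z],max_speed=100)
E
python3 - <<'E'
from act import *
import pickle,cv2
clamp();print(read_state()["finger_gap"],read_state()["time"])
a=np.radians(50.5);xy=np.array([587.2,-6.7])+3*np.array([np.cos(a),np.sin(a)])
press(xy,a,76,50,12);up(xy)
print(read_state()["time"])
d={n:camera(n) for n in("scene","side")};pickle.dump(d,open("v2.pkl","wb"))
t=[cv2.resize(d["scene"]["image"][150:270,200:360],(400,300)),cv2.resize(d["side"]["image"][150:270,170:330],(400,300))]
cv2.imwrite("pics/b.png",np.hstack(t))
E
```

```text
0.00796590605768661 0.8667
guard True z [588.3  -5.5  58. ] dF [-0.1 -0.3  0.9] t 4.99
5.9583
```

View pics/b.png

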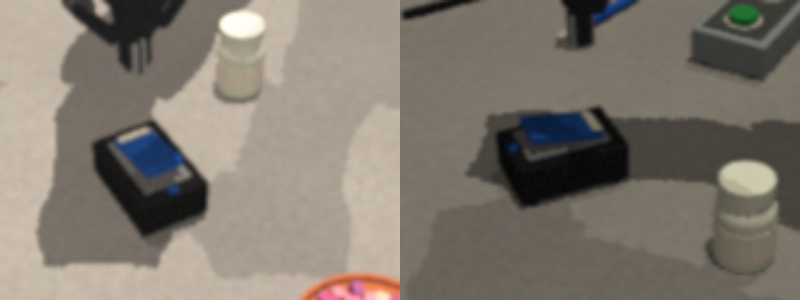

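The blue white-bar end has gone down and the box and jar look unmoved. I'll check the tilt numerically.

```bash
cat > tilt.py <<'E'
import pickle,sys
from h import *
np.set_printoptions(precision=2,suppress=True)
def tilt(f,bb,wb,name):
    d=pickle.load(open(f,"rb"));S,D=d["scene"],d["side"]
    cb=[np.argwhere(mask(c,name,b))[:,::-1] for c,b in((S,bb[0]),(D,bb[1]))]
    o=[]
    for c,b,w in((S,bb[0],wb[0]),(D,bb[1],wb[1])):
        k,l,st,ce=cv2.connectedComponentsWithStats(mask(c,name,b).astype(np.uint8));o.append((ce[1+np.argmax(st[1:,4])],white(c,w)))
        P=cloud(c)[l==1+np.argmax(st[1:,4])];n=np.linalg.svd(P-P.mean(0))[2][2];n*=np.sign(n[2]);print("plane normal",n)
    p,e=tri(S,o[0][0],D,o[1][0]);w,e2=tri(S,o[0][1][0],D,o[1][1][0])
    print(f,name,"blob",p,e,"bar",w,e2,o[0][1][1][4],o[1][1][1][4],"tilt",np.arctan2(p[2]-w[2],np.linalg.norm((p-w)[:2])))
E
python3 - <<'E'
from tilt import *
W=((238,190,268,210),(235,186,256,206));B=((235,190,290,245),(205,180,265,230))
tilt("v.pkl",B,W,"blue")
tilt("v2.pkl",B,((240,196,264,210),(235,190,256,206)),"blue")
E
```

```text
plane normal [-0.7   0.47  0.53]
plane normal [0.09 0.16 0.98]
v.pkl blue blob [607.94  19.15  55.96] 0.08686257002378575 bar [587.16  -6.68  67.2 ] 0.12628940578962536 59 25 tilt -0.3267660062387151
plane normal [-0.67 -0.03  0.74]
plane normal [-0.12 -0.19  0.97]
v2.pkl blue blob [596.21   9.92  53.5 ] 14.991549281152068 bar [589.32 -10.29  63.31] 7.90169103595697 17 106 tilt -0.43082377801445015
```

The side view's depth plane changed from a tilt of -0.18 to +0.22 along the paddle, so the pump is on. Now the lamp.

```bash
python3 - <<'E'
from act import *
import pickle,cv2
a=np.radians(-30.9);ax=np.array([np.cos(a),np.sin(a)]);xy=np.array([450.5,331.4])+3*ax
press(xy,a,78,50,14);up(xy)
up(xy,200)
d={n:camera(n) for n in("scene","side")};pickle.dump(d,open("v3.pkl","wb"))
print(read_state()["time"])
from h import *
for f in("v.pkl","v3.pkl"):
  D0=pickle.load(open(f,"rb"))
  for n,b,A in(("orange",(175,285,245,360),ax),("blue",(205,180,265,230),np.array([.636,.772]))):
    c=D0["side"];k,l,st,ce=cv2.connectedComponentsWithStats(mask(c,n,b).astype(np.uint8));i=1+np.argmax(st[1:,4])
    P=cloud(c)[l==i];m=np.linalg.svd(P-P.mean(0),full_matrices=False)[2][2];m*=np.sign(m[2]);print(f,n,st[i,4],"tilt",-m[:2]@A)
t=[cv2.resize(d["scene"]["image"][150:270,290:450],(400,300)),cv2.resize(d["side"]["image"][250:370,130:290],(400,300))]
cv2.imwrite("pics/o.png",np.hstack(t))
E
```

```text
guard True z [452.1 330.8  56.9] dF [-3.1 -3.  15.1] t 8.99
10.825
v.pkl orange 648 tilt -0.2724690395431148
v.pkl blue 273 tilt -0.18272717935527102
v3.pkl orange 786 tilt -0.00986782609075068
v3.pkl blue 15 tilt 0.2288677125733257
```

View pics/o.png

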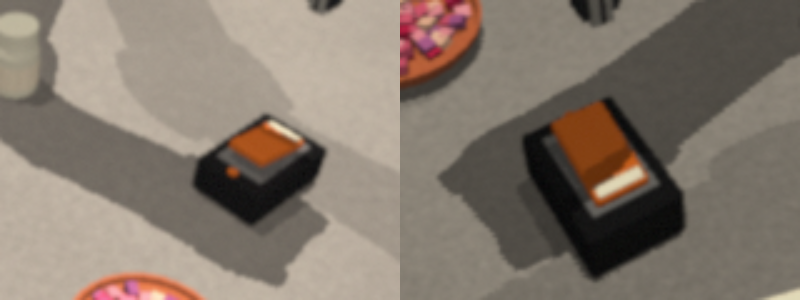

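The lamp's white-bar end now lies down near the plate and the box is in place. The depth plane is contaminated by mask edges, so I'll redo it with an eroded mask.

```bash
python3 - <<'E'
import pickle
from h import *
np.set_printoptions(precision=1,suppress=True)
for f in("v.pkl","v2.pkl","v3.pkl"):
  for cam in("scene","side"):
   c=pickle.load(open(f,"rb"))[cam];h=cv2.cvtColor(c["image"],cv2.COLOR_BGR2HSV)
   for n,b,A in(("orange",dict(side=(175,275,245,360),scene=(365,185,425,240))[cam],-30.9),("blue",dict(side=(205,180,265,230),scene=(235,190,290,245))[cam],50.5)):
    A=np.array([np.cos(np.radians(A)),np.sin(np.radians(A))])
    lo,hi=((2,20),(100,130))[n=="blue"]
    m=((h[...,0]>=lo)&(h[...,0]<=hi)&(h[...,1]>110)&(h[...,2]>30)).astype(np.uint8)
    z=np.zeros_like(m);z[b[1]:b[3],b[0]:b[2]]=m[b[1]:b[3],b[0]:b[2]]
    k,l,st,ce=cv2.connectedComponentsWithStats(cv2.erode(z,np.ones((3,3))));i=1+np.argmax(st[1:,4])
    P=cloud(c)[(l==i)&(c["range_z"]>0)];G=np.c_[P[:,:2]-P[:,:2].mean(0),np.ones(len(P))];k=np.ones(len(P),bool)
    for _ in range(8):
        s=np.linalg.lstsq(G[k],P[k,2],rcond=None)[0];r=abs(G@s-P[:,2]);k=r<max(1.5,2*np.median(r))
    print(f,cam,n,k.sum(),len(P),"tilt",round(float(s[:2]@A),3),P.mean(0))
E
```

```text
v.pkl scene orange 239 300 tilt -0.196 [482.7 313.9  59. ]
v.pkl scene blue 231 260 tilt -0.165 [610.5  20.6  58.9]
v.pkl side orange 403 512 tilt -0.192 [478.4 316.4  58.9]
v.pkl side blue 178 218 tilt -0.177 [604.9  23.9  58.7]
v2.pkl scene orange 254 298 tilt -0.196 [482.4 313.9  59.1]
v2.pkl scene blue 164 189 tilt 0.189 [611.8  21.7  62.4]
v2.pkl side orange 406 515 tilt -0.198 [478.4 316.3  58.9]
v2.pkl side blue 163 202 tilt 0.192 [603.2  24.6  61.4]
v3.pkl scene orange 189 217 tilt 0.205 [484.3 314.2  62.3]
v3.pkl scene blue 179 194 tilt 0.19 [611.9  21.   62.3]
v3.pkl side orange 508 627 tilt 0.201 [477.8 316.1  61. ]
v3.pkl side blue 2 2 tilt -1.04 [577.3  11.3  54.2]
```

Both rockers read about +0.2 in both views where they can be seen. Now the green button.

```bash
python3 - <<'E'
from act import *
import pickle,cv2
xy=np.array([536.9,-262.4])
press(xy,np.radians(88),70,46,14,v=20);wait(.2);print(read_state()["eef_pos"].round(1),read_state()["ft_force"].round(1))
up(xy);up(xy,230)
wait(.3)
d={n:camera(n) for n in("scene","side")};pickle.dump(d,open("v4.pkl","wb"))
print(read_state()["time"])
from h import *
for f in("v.pkl","v4.pkl"):
  D0=pickle.load(open(f,"rb"))
  for cam,b in(("scene",(165,160,190,182)),("side",(295,145,320,168))):
    c=D0[cam];m=mask(c,"green",b);print(f,cam,m.sum(),np.median(cloud(c)[m],0).round(1))
cv2.imwrite("pics/f.png",np.hstack([d["scene"]["image"],d["side"]["image"]])[60:,:][:,::1][:, :1024] if 0 else cv2.resize(np.hstack([d["scene"]["image"],d["side"]["image"]]),(800,300)))
E
```

```text
guard True z [ 537.  -262.4   51. ] dF [-3.2 -0.1 13.6] t 14.73
[ 536.9 -262.4   51. ] [-3.7  0.4 14.5]
17.4333
v.pkl scene 61 [ 538.1 -262.    55.9]
v.pkl side 54 [ 536.4 -260.8   56.8]
v4.pkl scene 62 [ 540.  -260.9   56.2]
v4.pkl side 0 [nan nan nan]
  return _methods._mean(a, axis=axis, dtype=dtype,
  ret = um.true_divide(
```

View pics/f.png

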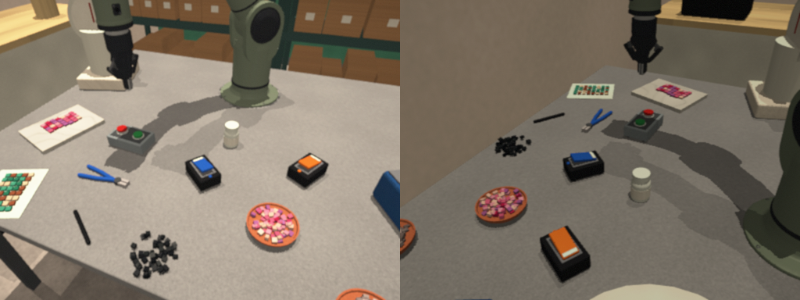

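The button reached z = 51 (a full 6 mm) against its stop and is back out at about 56 mm. Both rockers are down at the white end, nothing has been disturbed and the arm is clear.

```bash
python3 -c "
from workcell import *
print(finish_job())"
```

```text
the job is handed in; nothing more can be done
None
```

The job is handed in: the pump rocker, then the lamp rocker, were pressed fully on, and the green start button was then pushed fully in and came back out, with nothing else visibly disturbed and about 17 s of the 54 s used.

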